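# Load the filing fixture with the bar it is set for

### The arm

A 6-joint arm with a two-finger parallel gripper is mounted at the origin on the work surface. World frame = base frame: x ahead of the robot, y to its left, z up, the work surface at z = 0. Lengths are in m, angles in rad, forces in N, time in s.
With the tool pointing down it reaches from about 0.25 to 0.8 m from the base axis. Payload 8.5 kg.
Tool frame: the origin (TCP) lies midway between the tips of the shut fingers; the grasp point (between the pads) lies 19 mm behind it; z points along the fingers, y is the direction in which the jaws open and shut (so a half turn about z gives the same grasp; the last joint's range is limited). The gripper opens to 85 mm and grips with 20 to 120 N. Pads are 22 mm wide; open, the fingers measure 114 mm over their backs; the gripper's body (76 mm by 85 mm) begins 54 mm behind the grasp point. The pads swing forward as they close: fully open they stand 13 mm farther back than shut.
Start: joints at [-1.176, 0.238, -0.013, 1.319, 0, 1.571], TCP at [0.202, -0.485, 0.231] pointing down, gripper open.
Joint ranges: [-2.66, 2.66], [-1.03, 1.9], [-1.14, 1.46], [-1.82, 2.27], [-1.45, 1.34], [-3.14, 3.14]. Speed limits (rad/s): [2.22, 2.22, 2.79, 3.14, 3.14, 3.14].

### API

Orientations are given as a 3x3 rotation matrix whose columns are the frame's x, y, z axes.
In Python, from station import manip gives the robot as it stands.
- The arm moves only by the tool carry_out, never from a script. Its argument "series" is a list that holds one entry, the list of rows, each a list of 4 numbers: the shift along the tool's x, y, z in m, then the turn about the tool's z in degrees. A call has 1 to 5 rows; each row is the pose to reach, as a shift and turn from the pose commanded when the call began, along the tool's axes at that moment; what a row does not reach only later rows make up. A row lasts 1/12 s, in which the tool goes at most 41.7 mm and 7.16 degrees, less where a joint would pass 70% of its speed; a pose out of reach is approached as far as the arm can. A call with a gripper value outside its range is refused whole. "claw" is the gripper command: -1 is fully open, 1 is shut, values between are in proportion, set as the call begins (left out, the last holds). The fingers move at their own pace and stop on an object; "grip_force" is the grip in N (left out, the last holds). Time passes only in rows, so rows that repeat a pose let the fingers close. It gives the time, the measured TCP pose, the force and the opening at its end, in the units of the state.
- manip.state(): the state, without advancing time (a new reading comes with each control period).
- manip.capture(name): name is "scene" or "top" or "wrist"; returns the picture (384x512x3 uint8, blue, green, red); there is no depth.
- manip.camera_params(name): a dict with "K" (3x3 intrinsics, pixels), "origin" and "rotation" of the camera in the world. Camera axes: x right, y up, looking along -z (the intrinsics and any distortion apply to the point x, -y, -z); pixel columns grow to the right and rows downward; lengths in m; the calibration is good to about 2 mm. The wrist camera is an equidistant fisheye: a pixel r from the principal point sees the ray r / f radians off the axis. A picture is of the moment at which its call begins: read the wrist's pose just before it. camera_params takes no time and is no camera call; for the wrist camera it gives the pose at the moment of the call.
- manip.sign_off(): hands the job in, once; it reports no verdict.
The state is a dict: "time": time; "joint_positions": joint angles; "qvel": joint speeds; "joint_efforts": joint torques, N m; "ee_pos": TCP position; "orientation": TCP orientation; "force": force on the tool from outside, world axes, zero at the start; "moment": the same for the moment, N m; "width": finger opening in m.
Only numpy, scipy, OpenCV 4.12 (cv2) and the standard library are available. Lean on these libraries where they do the work, as an engineer would, in place of code of your own. Each camera call takes 0.05 s, during which the arm holds its last target. There are 200 camera calls.

### The job

The filing fixture on the bench is still set up for one of the three clamp bars: look where its stop is bolted and pick out the one bar that the sprung jaw can grip there. Load that bar, teeth up: press the sprung jaw back with the end of the bar, lower the bar flat onto the rest rails and let the jaw close, so that the bar is held square, hard against the stop. Do not move the other two bars or anything else on the bench.

Things in the scene. Friction and masses are not known exactly. Their poses are not given: they have to be found in the camera images.
- fixture: Filing fixture screwed to the bench: dark steel base plate 280 x 100 x 20 mm; cannot move. Origin: centre of the underside. Its x axis runs along its length from the stop end to the sprung-jaw end, z up. On the base two steel rest rails run along x (y = +-6 to +-14 mm, x = -110 to +43 mm); their tops, on which a bar lies, are 34 mm above the fixture's underside, 14 mm above the base. A dark bracket 76 mm wide, 75 mm high stands behind the jaw at x = 113 to 129 mm.
- stop_face (a point): Stop: a bright steel bridge 24 mm along x, 76 mm wide, bolted across the rails at one of three hole positions 30 mm apart, so differently from job to job; it cannot move. This point is the middle of its face that looks to the jaw (+x of the fixture), 41 mm above the fixture's underside; axes as the fixture's. The stop's top is 48 mm above the fixture's underside, 14 mm above the rails. Free hole positions carry low screw plugs (3 mm).
- jaw_face (a point): Sprung jaw: a bright steel block 28 mm along x, 70 mm wide, its top 81 mm above the fixture's underside (47 mm above the rails), on two guide rods with coil springs behind it. This point is on the middle line of its flat upright face that looks to the stop, 50 mm above the fixture's underside; at rest 45 mm from the fixture's origin along x. With the jaw at rest the gap to the stop is 66, 96 or 126 mm, according to where the stop is bolted.
- jaw (a joint): Travel of the sprung jaw, m: 0 at rest (closed towards the stop), grows as it is pressed back along the fixture's +x, end of travel 0.024. The spring pushes it towards the stop with 5 N at 0, plus 0.4 N per mm. A bar for which the fixture is set is 14 mm longer than the gap at rest, so that it holds the jaw 14 mm back: a shorter one lies loose, a longer one cannot go in.
- bar_short_center (a point): Short clamp bar, aluminium, 80 mm long (its x) x 36 mm wide (y) x 30 mm high (z), cross-cut teeth and two bolt holes on its top face, about 0.21 kg; lies loose on the bench, teeth up. Point: centre of the bar, 15 mm above its underside. The two ends are alike.
- bar_medium_center (a point): Medium clamp bar: the same but 110 mm long, about 0.29 kg. Point: its centre.
- bar_long_center (a point): Long clamp bar: the same but 140 mm long, about 0.37 kg. Point: its centre.
- file: Bystander: flat hand file with a wooden handle, about 330 mm long; leave it.
- v_block: Bystander: steel V-block 60 x 50 x 44 mm; leave it.
- screwdriver: Bystander: screwdriver, 200 mm; leave it.
- hammer: Bystander: hammer with a wooden handle; leave it.
- oil_bottle: Bystander: black plastic oil bottle, 52 mm diameter, 150 mm high, standing; leave it.
- paste_jar: Bystander: brown glass jar with a steel cap, 64 mm diameter, 60 mm high, standing; leave it.
- wipes_can: Bystander: white canister, 86 mm diameter, 190 mm high, standing; leave it.
Not all that is in view belongs to the job. Leave any green or turquoise look-alike of the part that bears bar_short_center alone.

How it is judged:
At the end, for the whole second after the job is handed in: The bar 14 mm longer than the gap at rest lies teeth up on both rails (within 2.5 mm), level within 0.04 and square within 0.06 rad, within 8 mm of the centre line, one end against the stop (within 3 mm), the jaw 14 mm back (within 3 mm); the other bars within 30 mm of their start (((x of bar_short_center in the frame of stop_face between 0.037 and 0.043 m and y of bar_short_center in the frame of fixture between -0.008 and 0.008 m and z of bar_short_center in the frame of fixture between 0.046 and 0.0515 m and angle between the x axis of bar_short_center and the x axis of fixture, either way round below 0.06 rad and angle between bar_short_center's own z axis and vertical below 0.04 rad and value of joint jaw between 0.011 and 0.017 m and distance of each of bar_medium_center, bar_long_center from where it was at the start of the episode below 0.03 m) or (x of bar_medium_center in the frame of stop_face between 0.052 and 0.058 m and y of bar_medium_center in the frame of fixture between -0.008 and 0.008 m and z of bar_medium_center in the frame of fixture between 0.046 and 0.0515 m and angle between the x axis of bar_medium_center and the x axis of fixture, either way round below 0.06 rad and angle between bar_medium_center's own z axis and vertical below 0.04 rad and value of joint jaw between 0.011 and 0.017 m and distance of each of bar_short_center, bar_long_center from where it was at the start of the episode below 0.03 m) or (x of bar_long_center in the frame of stop_face between 0.067 and 0.073 m and y of bar_long_center in the frame of fixture between -0.008 and 0.008 m and z of bar_long_center in the frame of fixture between 0.046 and 0.0515 m and angle between the x axis of bar_long_center and the x axis of fixture, either way round below 0.06 rad and angle between bar_long_center's own z axis and vertical below 0.04 rad and value of joint jaw between 0.011 and 0.017 m and distance of each of bar_short_center, bar_medium_center from where it was at the start of the episode below 0.03 m))); the robot touches nothing.
It fails at once if a second bar is moved by more than 30 mm (distance of each of bar_short_center, bar_medium_center from where it was at the start of the episode above 0.03 m or distance of each of bar_short_center, bar_long_center from where it was at the start of the episode above 0.03 m or distance of each of bar_medium_center, bar_long_center from where it was at the start of the episode above 0.03 m).
It fails at once if a bystander is moved by more than 30 mm (distance of any of file, v_block, screwdriver, hammer, oil_bottle, paste_jar, wipes_can from where it was at the start of the episode above 0.03 m).
It also fails if it takes over 35 s, if anything falls off the work surface, if the arm or the gripper's body presses on something with over 40 N, if the wrist force passes 120 N, or if a joint passes its speed limit or range.

## Working session

There is one attempt and no reset: what is moved stays moved. The work goes in short steps, Python scripts to look and compute and a tool call to move; the robot and the scene stay as the last step left them, time stands still between calls to the robot, and variables do not carry over. Pictures are saved under pics/ and viewed, about 8 in all and at most 12, crops included, and the job is handed in when it is done.

Besides the shell and the picture viewer there is one more tool, called after ">>>" as a command line: name --argument value ..., lists and objects as JSON in quotes. carry_out: Moves the arm, as the interface text tells. Its arguments: {"type":"object","properties":{"series":{"type":"array"},"claw":{"type":"number"},"grip_force":{"type":"number"}},"required":["series"]}

```bash
mkdir -p pics; cat > h.py <<'E'
import numpy as np, cv2, json
from station import manip
def cap(n,f):
    p=manip.camera_params(n); im=manip.capture(n); cv2.imwrite('pics/'+f+'.png',im); 
    json.dump({k:np.array(v).tolist() if not isinstance(v,str) else v for k,v in p.items()},open('pics/'+f+'.json','w')); return im
def world(f,u,v,z,fish=False):
    p=json.load(open('pics/'+f+'.json')); K=np.array(p['K']);o=np.array(p['origin']);R=np.array(p['rotation'])
    x=(u-K[0,2])/K[0,0]; y=(v-K[1,2])/K[1,1]
    if fish:
        r=np.hypot(x,y)+1e-9; s=np.tan(r)/r; x*=s;y*=s
    d=R@np.array([x,-y,-1]); t=(z-o[2])/d[2]; return o+t*d
E
python3 - <<'E'
from h import *
a=cap('top','top');b=cap('scene','scene')
for n in('top','scene','wrist'): print(n,manip.camera_params(n))
cv2.imwrite('pics/t2.png',cv2.resize(a,(800,600),interpolation=3))
s=manip.state();print(s)
E
```

```text
top {'K': array([[384.57268321,   0.        , 263.98161035],
       [  0.        , 384.57268321, 188.60084582],
       [  0.        ,   0.        ,   1.        ]]), 'origin': array([ 0.35021974, -0.02630294,  1.18970391]), 'rotation': array([[ 0.01213667,  0.99204899, -0.1252657 ],
       [-0.99975216,  0.00970072, -0.02003805],
       [-0.01866356,  0.12547785,  0.99192085]])}
scene {'K': array([[410.43863429,   0.        , 260.21463184],
       [  0.        , 410.43863429, 188.99335127],
       [  0.        ,   0.        ,   1.        ]]), 'origin': array([1.57180436, 0.49375987, 0.88966358]), 'rotation': array([[-0.41965205, -0.51677224,  0.7462162 ],
       [ 0.90768145, -0.24123601,  0.34339419],
       [ 0.00255764,  0.82143267,  0.57029976]])}
wrist {'K': array([[297.31863964,   0.        , 247.61979404],
       [  0.        , 297.31863964, 188.87536511],
       [  0.        ,   0.        ,   1.        ]]), 'origin': array([ 0.27239535, -0.45532211,  0.37290063]), 'rotation': array([[ 0.38526302,  0.88078717,  0.27529323],
       [-0.92280613,  0.36808318,  0.11377007],
      
[... 152 characters left out ...]
        6.34993085e-05,  1.57079550e+00]), 'qvel': array([-1.78123993e-03, -1.31585739e-03,  3.36609105e-03, -1.71321247e-03,
       -6.89224731e-06, -2.55913286e-04]), 'joint_efforts': array([-1.36783588e-04, -5.39718246e+01,  3.47000563e+01,  1.33919518e-02,
       -4.35084246e-05,  2.32058085e-06]), 'ee_pos': array([ 0.20178935, -0.48427254,  0.23074463]), 'orientation': array([[ 9.23084745e-01,  3.84596359e-01, -4.40864380e-04],
       [ 3.84596607e-01, -9.23083937e-01,  1.22324391e-03],
       [ 6.35003256e-05, -1.29871273e-03, -9.99999155e-01]]), 'force': array([-0.38704754,  0.42501295,  0.43941375]), 'moment': array([0.05281781, 0.02736489, 0.02360432]), 'width': 0.08505048814868507}
```

View pics/t2.png

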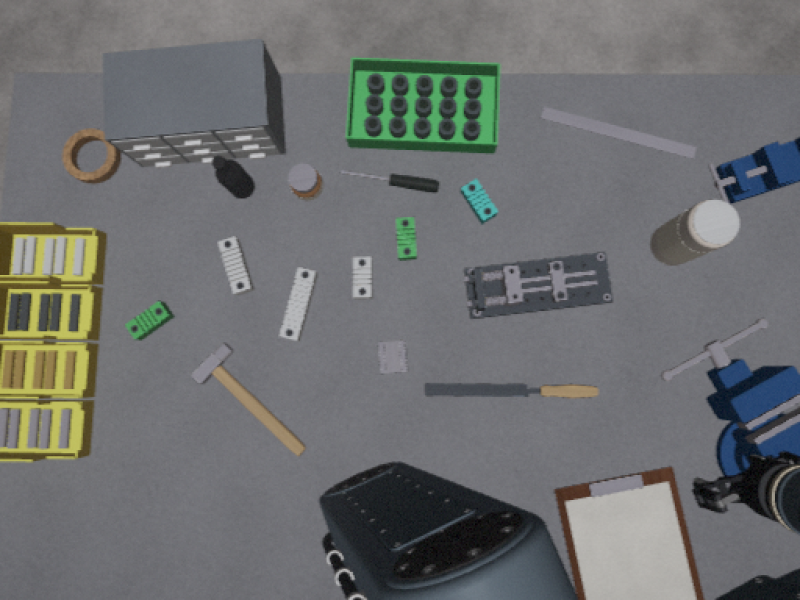

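View pics/scene.png

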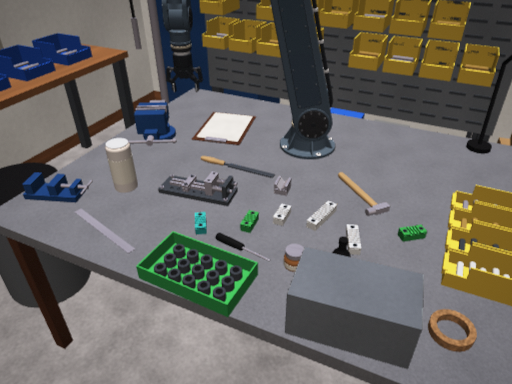

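Top view: three white bars (short 362,277; long 297,303; medium 234,265; the green and turquoise ones are look-alikes), and the fixture at 540,285 with its jaw end to the left. I'll take a close crop to get the gap and the bar.

```bash
python3 - <<'E'
from h import *
a=cv2.imread('pics/top.png')
c1=a[155:210,290:400]; c2=a[145:225,165:275]
o=np.vstack([cv2.resize(c1,None,fx=7,fy=5*7/5,interpolation=2)[:300*2],])
cv2.imwrite('pics/c1.png',cv2.resize(c1,None,fx=7,fy=7,interpolation=2))
cv2.imwrite('pics/c2.png',cv2.resize(c2,None,fx=7,fy=7,interpolation=2))
E
```

```text
(no output)
```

View pics/c1.png

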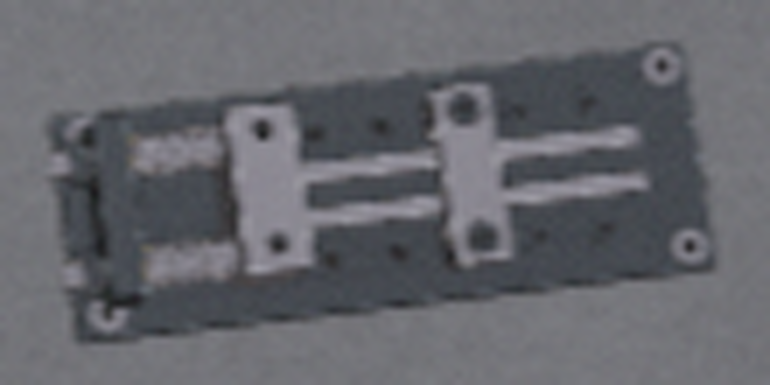

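View pics/c2.png

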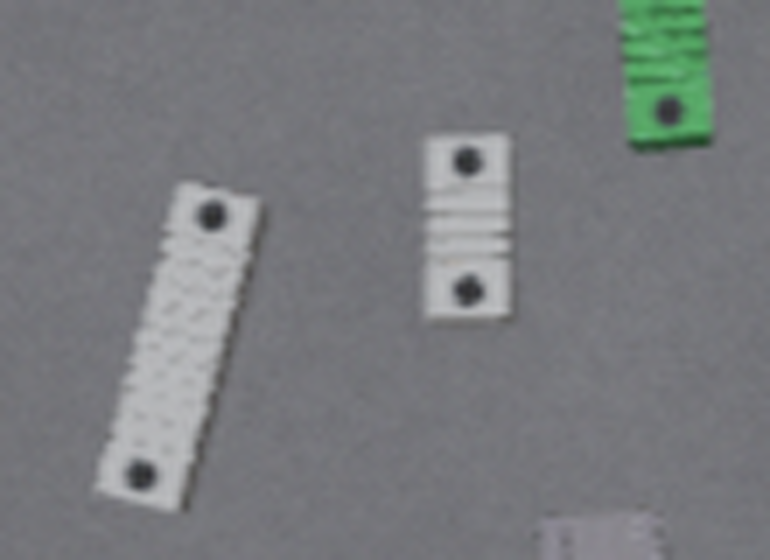

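```bash
python3 - <<'E'
from h import *
f=lambda x,y,z,ox,oy: world('top',(x+.5)/7-.5+ox,(y+.5)/7-.5+oy,z)
F=lambda x,y,z:f(x,y,z,290,155); B=lambda x,y,z:f(x,y,z,165,145)
sc=[F(82,135,.02),F(662,66,.02),F(690,247,.02),F(108,315,.02)]
print('screws',sc)
j=[F(293,105,.081),F(312,262,.081)]; s=[F(433,92,.048),F(457,262,.048)]
ax=(sc[0]+sc[3]-sc[1]-sc[2]);ax[2]=0;print(np.linalg.norm(ax)/2);ax/=np.linalg.norm(ax);print('ax',ax,'origin',sum(sc)/4, 'yaw',np.arctan2(ax[1],ax[0]))
jm=sum(j)/2;sm=sum(s)/2;print('jaw',j,jm,'stop',s,sm,'gap',(jm-sm)@ax)
# base corners
c=[F(50,115,.02),F(685,42,.02),F(715,265,.02),F(80,342,.02)];print('corners',c,sum(c)/4)
for a in('short',[(423,135),(510,133),(512,318),(423,318)]),('long',[(178,182),(262,200),(183,510),(97,490)]):
    pass
q=[B(x,y,.03) for x,y in [(423,135),(510,133),(512,318),(423,318)]];print('short',q,sum(q)/4,np.linalg.norm(q[0]-q[3]),np.linalg.norm(q[0]-q[1]))
print(world('top',335,174,0.1))
E
```

```text
screws [array([ 0.54476341, -0.11686758,  0.02      ]), array([ 0.57774712, -0.37106876,  0.02      ]), array([ 0.49777867, -0.38103573,  0.02      ]), array([ 0.46544433, -0.12817294,  0.02      ])]
0.25562683817790677
ax [-0.12776055  0.99180504  0.        ] origin [ 0.52143338 -0.24928625  0.02      ] yaw 1.6989070257368641
jaw [array([ 0.54806614, -0.19986428,  0.081     ]), array([ 0.48230644, -0.20704737,  0.081     ])] [ 0.51518629 -0.20345582  0.081     ] stop [array([ 0.56013667, -0.26490978,  0.048     ]), array([ 0.48684911, -0.27387783,  0.048     ])] [ 0.52349289 -0.26939381  0.048     ] gap 0.06645887995102609
corners [array([ 0.55354774, -0.10281502,  0.02      ]), array([ 0.58855337, -0.38140567,  0.02      ]), array([ 0.48999723, -0.39161923,  0.02      ]), array([ 0.45351832, -0.11599748,  0.02      ])] [ 0.52140416 -0.24795935  0.02      ]
short [array([0.57209065, 0.11778143, 0.03      ]), array([0.57330847, 0.07957654, 0.03      ]), array([0.49160174, 0.07700469, 0.03      ]), array([0.49122002, 0.1157685 , 0.03      ])] [0.53205522 0.09753279 0.03      ] 0.08089567543632596 0.03822429502946252
[ 0.53191508 -0.20694741  0.1       ]
```

The gap comes out at 66 mm, so the **short** bar (362,277 in the enlarged top view) is the one. Lookalikes: green (405,238) and (150,319), turquoise (479,200), and the V-block (392,357). The white block measures 81 x 38 mm, which fits the short bar. I'll move above it.

>>> carry_out --series '[[[0.17,-0.13,0,0],[0.17,-0.13,0,0],[0.17,-0.13,0,0],[0.17,-0.13,0,0],[0.17,-0.13,0,10]]]' --claw -1 --grip_force 80

```text
time: 0.52
ee_pos: [0.3034, -0.3073, 0.2311]
orientation: [[0.958, 0.286, -0.0], [0.286, -0.958, 0.001], [-0.0, -0.001, -1.0]]
force: [0.9, -0.5, 0.5]
width: 0.0855
```

```bash
cat >> h.py <<'E'
def go(x,y,z,yaw):
    s=manip.state(); R=s['orientation']; d=R.T@(np.array([x,y,z])-s['ee_pos'])
    y0=np.degrees(np.arctan2(R[1,0],R[0,0])); t=(y0-yaw+90)%180-90
    print('t',s['time'],'pos',np.round(s['ee_pos'],4),'yaw',round(y0,2),'tilt',np.round(R[:,2],3),'q',np.round(s['joint_positions'],2),'F',np.round(s['force'],1),'w',round(s['width'],4))
    print('delta',np.round(d,4),'turn',round(t,1))
E
python3 -c "
from h import *
go(.532,.0975,.12,1.1)"
```

```text
t 0.5167 pos [ 0.3034 -0.3073  0.2311] yaw 16.61 tilt [-0.     0.001 -1.   ] q [-0.79  0.08 -0.21  1.28  0.    2.06] F [ 0.9 -0.5  0.5] w 0.0855
delta [ 0.3347 -0.3225  0.1113] turn 15.5
```

>>> carry_out --series '[[[0.13,-0.13,0.0,-35],[0.13,-0.13,0.0,-35],[0.13,-0.13,0.0,-35],[0.13,-0.13,0.0,-35],[0.13,-0.13,0.0,-35]]]'

```text
time: 0.93
ee_pos: [0.3919, -0.1444, 0.2312]
orientation: [[0.615, 0.788, 0.0], [0.788, -0.615, 0.001], [0.001, -0.0, -1.0]]
force: [0.4, -0.9, 0.4]
width: 0.0855
```

```bash
python3 -c "
from h import *
go(.532,.0975,.12,1.1)"
```

```text
t 0.9333 pos [ 0.3919 -0.1444  0.2312] yaw 52.04 tilt [ 0.     0.001 -1.   ] q [-0.35  0.05 -0.24  1.28  0.    1.88] F [ 0.4 -0.9  0.4] w 0.0855
delta [ 0.2768 -0.0383  0.1116] turn 50.9
```

>>> carry_out --series '[[[0.2,-0.035,0.02,-35],[0.2,-0.035,0.02,-35],[0.2,-0.035,0.02,-35],[0.2,-0.035,0.02,-35],[0.2,-0.035,0.02,-35]]]'

```text
time: 1.35
ee_pos: [0.4883, 0.0328, 0.2109]
orientation: [[0.053, 0.999, -0.0], [0.999, -0.053, 0.0], [0.0, -0.0, -1.0]]
force: [1.1, -0.1, -0.2]
width: 0.0854
```

>>> carry_out --series '[[[0,0,0.05,-35],[0,0,0.05,-35],[0,0,0.05,-35],[0,0,0.05,-35],[0,0,0.05,-35]]]'

```text
time: 1.77
ee_pos: [0.4873, 0.0306, 0.1606]
orientation: [[-0.529, 0.849, -0.002], [0.849, 0.529, -0.0], [0.001, -0.001, -1.0]]
force: [0.1, 1.2, 0.6]
width: 0.0855
```

>>> carry_out --series '[[[0,0,0,-35],[0,0,0,-35],[0,0,0,-35],[0,0,0,-35],[0,0,0,-35]]]'

```text
time: 2.18
ee_pos: [0.4875, 0.0304, 0.161]
orientation: [[-0.92, 0.392, -0.001], [0.392, 0.92, 0.0], [0.001, -0.0, -1.0]]
force: [-0.4, 0.3, 0.1]
width: 0.0852
```

```bash
python3 -c "
from h import *
go(.532,.0975,.13,1.1)"
```

```text
t 2.1833 pos [0.4875 0.0304 0.161 ] yaw 156.9 tilt [-0.001  0.    -1.   ] q [ 0.06  0.21 -0.23  1.13  0.    0.47] F [-0.4  0.3  0.1] w 0.0852
delta [-0.0147  0.0792  0.031 ] turn -24.2
```

>>> carry_out --series '[[[-0.015,0.079,0,-24],[-0.015,0.079,0,-24],[-0.015,0.079,0,-24],[-0.015,0.079,0,-24],[-0.015,0.079,0,-24]]]'

```text
time: 2.6
ee_pos: [0.5328, 0.0974, 0.1607]
orientation: [[-1.0, -0.012, -0.001], [-0.012, 1.0, -0.0], [0.001, -0.0, -1.0]]
force: [-0.5, -0.2, 0.2]
width: 0.0858
```

```bash
python3 -c "
from h import *
a=cap('wrist','w1'); cv2.imwrite('pics/w1b.png',cv2.resize(a,(800,600),interpolation=2))
go(.532,.0975,.13,1.1)
p=manip.camera_params('wrist');print(p['origin'],p['rotation'])"
```

```text
t 2.65 pos [0.5327 0.0971 0.1608] yaw -179.5 tilt [-0.001 -0.    -1.   ] q [ 0.18  0.3  -0.11  1.16  0.    0.17] F [-0.8  0.2  0.5] w 0.0854
delta [0.0006 0.0004 0.0308] turn -0.6
[0.45800042 0.09648948 0.30306773] [[-0.00937915 -0.95597306 -0.29330453]
 [ 0.99995551 -0.00926061 -0.0017928 ]
 [-0.00100231 -0.2933083   0.95601738]]
```

View pics/w1b.png

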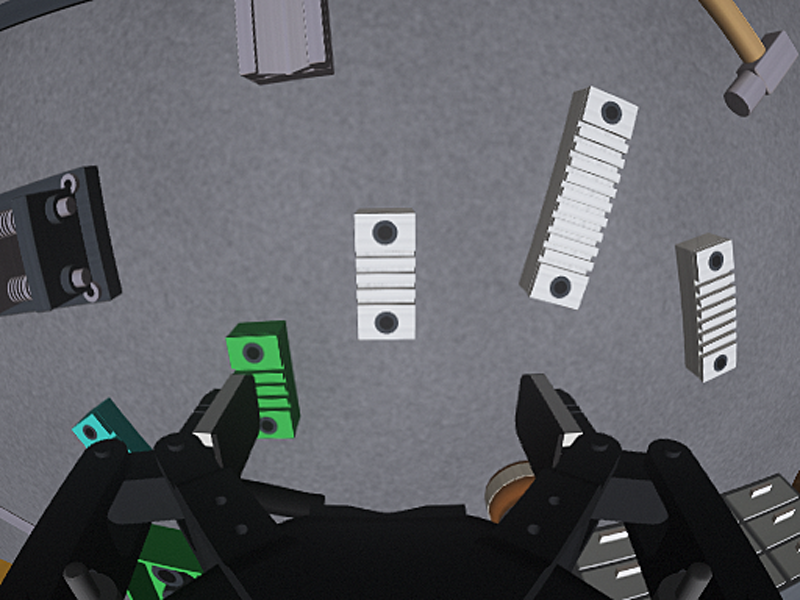

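The wrist view shows the short white bar (four-tooth top, holes at 384,232 and 386,322) right below, with the fingers to either side of it. Its top corners are (355,213), (415,213), (415,339) and (358,339).

```bash
python3 -c "
from h import *
q=[world('w1',(x+.5)*.64-.5,(y+.5)*.64-.5,.03,True) for x,y in [(355,213),(415,213),(415,339),(358,339),(384,232),(386,322)]]
c=sum(q[:4])/4;print(np.round(q,4),c,(q[4]+q[5])/2)
d=q[5]-q[4];yaw=np.degrees(np.arctan2(d[1],d[0]));print(yaw, np.linalg.norm(q[0]-q[3]),np.linalg.norm(q[0]-q[1]))
go(c[0],c[1],.001,yaw)"
```

```text
[[0.4913 0.0778 0.03  ]
 [0.4908 0.1131 0.03  ]
 [0.5706 0.1155 0.03  ]
 [0.5711 0.0792 0.03  ]
 [0.5025 0.095  0.03  ]
 [0.5593 0.0969 0.03  ]] [0.5309484  0.09639024 0.03      ] [0.53090382 0.09593882 0.03      ]
1.9164628529526098 0.079795841760564 0.03536685446573425
t 2.65 pos [0.5327 0.0971 0.1608] yaw -179.5 tilt [-0.001 -0.    -1.   ] q [ 0.18  0.3  -0.11  1.16  0.    0.17] F [-0.8  0.2  0.5] w 0.0854
delta [ 0.0015 -0.0006  0.1598] turn -1.4
```

>>> carry_out --series '[[[0.0015,-0.0005,0.04,-1.5],[0.0015,-0.0005,0.08,-1.5],[0.0015,-0.0005,0.12,-1.5],[0.0015,-0.0005,0.145,-1.5],[0.0015,-0.0005,0.158,-1.5]]]' --claw -0.4

```text
time: 3.07
ee_pos: [0.5288, 0.0955, -0.0001]
orientation: [[-0.999, -0.032, -0.005], [-0.032, 0.999, -0.001], [0.005, -0.001, -1.0]]
force: [-0.6, -0.7, -0.2]
width: 0.0597
```

>>> carry_out --series '[[[0,0,0,0],[0,0,0,0],[0,0,0,0],[0,0,0,0],[0,0,0,0]]]' --claw 1

```text
time: 3.48
ee_pos: [0.5322, 0.0964, 0.0045]
orientation: [[-0.999, -0.035, 0.002], [-0.035, 0.999, 0.0], [-0.002, 0.0, -1.0]]
force: [-0.6, 0.8, -1.5]
width: 0.0345
```

>>> carry_out --series '[[[0,0,0,0],[0,0,0,0]]]'

```text
time: 3.65
ee_pos: [0.5318, 0.0964, 0.0039]
orientation: [[-0.999, -0.035, 0.001], [-0.035, 0.999, 0.0], [-0.001, 0.0, -1.0]]
force: [0.8, 0.8, -2.6]
width: 0.0345
```

Gripped. Now I'll lift and carry it over the fixture, turning about 85°.

>>> carry_out --series '[[[0,0,-0.03,0],[0,0,-0.07,0],[0,0,-0.11,0],[0,0,-0.14,0],[0,0,-0.15,0]]]'

```text
time: 4.07
ee_pos: [0.5335, 0.0968, 0.1585]
orientation: [[-0.999, -0.036, 0.007], [-0.036, 0.999, 0.001], [-0.007, 0.001, -1.0]]
force: [1.4, 0.7, -1.6]
width: 0.0348
```

>>> carry_out --series '[[[0,-0.03,0,7],[0,-0.06,0,14],[0,-0.1,0,21],[0,-0.14,0,28],[0,-0.17,0,35]]]'

```text
time: 4.48
ee_pos: [0.537, -0.0759, 0.1528]
orientation: [[-0.836, 0.549, -0.001], [0.549, 0.836, -0.0], [0.0, -0.001, -1.0]]
force: [0.4, 0.0, -3.1]
width: 0.0346
```

```bash
python3 -c "
from h import *
go(.521,-.249,.14,97.3)"
```

```text
t 4.4833 pos [ 0.537  -0.0759  0.1528] yaw 146.68 tilt [-0.001 -0.    -1.   ] q [-0.14  0.31 -0.13  1.14 -0.    0.44] F [ 0.4  0.  -3.1] w 0.0346
delta [-0.0818 -0.1534  0.0129] turn 49.4
```

>>> carry_out --series '[[[-0.016,-0.03,0,7],[-0.033,-0.06,0,14],[-0.05,-0.095,0,21],[-0.07,-0.13,0,28],[-0.082,-0.153,0,35]]]'

```text
time: 4.9
ee_pos: [0.5223, -0.2497, 0.1526]
orientation: [[-0.368, 0.93, -0.001], [0.93, 0.368, -0.001], [-0.0, -0.001, -1.0]]
force: [0.5, 0.4, -1.9]
width: 0.0347
```

>>> carry_out --series '[[[0,0,0,7],[0,0,0,14.4],[0,0,0,14.4],[0,0,0,14.4]]]'

```text
time: 5.23
ee_pos: [0.5227, -0.2464, 0.1527]
orientation: [[-0.136, 0.991, -0.001], [0.991, 0.136, 0.001], [0.001, -0.001, -1.0]]
force: [0.6, -0.5, -1.3]
width: 0.0347
```

```bash
python3 -c "
from h import *
a=cap('wrist','w2'); cv2.imwrite('pics/w2b.png',cv2.resize(a,(800,600),interpolation=2))
go(.521,-.249,.058,97.3)"
```

```text
t 5.2833 pos [ 0.5229 -0.2462  0.1529] yaw 97.9 tilt [-0.001  0.    -1.   ] q [-0.44  0.36 -0.04  1.17  0.    0.99] F [-0.7 -0.5 -0.8] w 0.0346
delta [-0.0026 -0.0022  0.0949] turn 0.6
```

View pics/w2b.png

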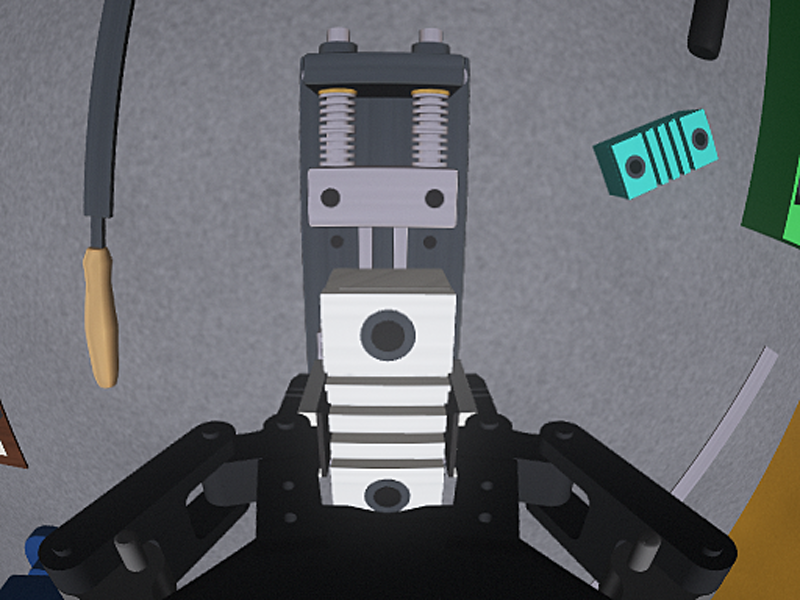

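The bar sits centred in the fingers. The jaw's front top edge runs (308,223)–(456,227), and the bar's leading top edge runs (320,293)–(456,293).

```bash
python3 -c "
from h import *
W=lambda x,y,z:world('w2',(x+.5)*.64-.5,(y+.5)*.64-.5,z,True)
a,b=W(308,223,.081),W(456,227,.081)
print('jaw',a,b,(a+b)/2,np.linalg.norm(a-b),np.degrees(np.arctan2(*(b-a)[1::-1]))+90)
r=(W(358,250,.034)+W(408,250,.034))/2;print('rail mid',r)
k=(W(318,94,.075)+W(455,94,.075))/2; print('bracket top front',k)
c=[W(320,293,.179),W(456,293,.179),W(329,269,.149),W(448,269,.149)];print('bar end',c,(c[0]+c[1])/2,(c[2]+c[3])/2)
s=manip.state();print(s['ee_pos'],s['orientation'][:,0])
ax=np.array([-.1278,.9918,0]);n=np.array([.9918,.1278,0])
for m in((a+b)/2,r,(c[0]+c[1])/2,(c[2]+c[3])/2,s['ee_pos']): v=m-[.5214,-.2486,0]; print(v@ax,v@n)
"
```

```text
jaw [ 0.48024742 -0.20728419  0.081     ] [ 0.54908004 -0.19974009  0.081     ] [ 0.51466373 -0.20351214  0.081     ] 0.06924480548345009 96.25468475411375
rail mid [ 0.51756916 -0.22511782  0.034     ]
bracket top front [ 0.50826349 -0.14188322  0.075     ]
bar end [array([ 0.50033771, -0.20897434,  0.179     ]), array([ 0.53571558, -0.2040553 ,  0.179     ]), array([ 0.4991297 , -0.21012043,  0.149     ]), array([ 0.53745817, -0.20479283,  0.149     ])] [ 0.51802665 -0.20651482  0.179     ] [ 0.51829393 -0.20745663  0.149     ]
[ 0.52286918 -0.24620291  0.15287307] [-1.37485780e-01  9.90503622e-01  4.85998603e-04]
0.04557903506454672 -0.000918805787484718
0.023779209433309228 -0.0007983996767231077
0.042171199337286816 0.0020327957653252715
0.041202948250661016 0.0021775249581487445
0.0021896685626876574 0.0017634787114343118
```

>>> carry_out --series '[[[-0.003,-0.003,0.025,0.8],[-0.003,-0.003,0.05,0.8],[-0.003,-0.003,0.075,0.8],[-0.003,-0.003,0.09,0.8],[-0.003,-0.003,0.095,0.8]]]'

```text
time: 5.7
ee_pos: [0.519, -0.2486, 0.0557]
orientation: [[-0.123, 0.992, -0.004], [0.992, 0.123, 0.002], [0.002, -0.004, -1.0]]
force: [-0.4, -0.6, -2.6]
width: 0.0346
```

>>> carry_out --series '[[[0,0,0,0],[0,0,0,0],[0.005,0,0,0],[0.008,0,0,0],[0.008,0,0,0]]]'

```text
time: 6.12
ee_pos: [0.5206, -0.2424, 0.0597]
orientation: [[-0.12, 0.993, 0.002], [0.993, 0.12, -0.002], [-0.003, 0.002, -1.0]]
force: [0.6, -5.3, -1.0]
width: 0.0349
```

```bash
python3 -c "
from h import *
go(.5202,-.2486,.058,97.)"
```

```text
t 6.1167 pos [ 0.5206 -0.2424  0.0597] yaw 96.87 tilt [ 0.002 -0.002 -1.   ] q [-0.44  0.43 -0.2   0.94 -0.    1.02] F [ 0.6 -5.3 -1. ] w 0.0349
delta [-0.0061 -0.0011  0.0017] turn -0.1
```

Jaw contact at about 5 N, where I expected it. I'll press back about 17 mm.

>>> carry_out --series '[[[0.004,-0.001,0,0],[0.008,-0.001,0,0],[0.012,-0.001,0,0],[0.016,-0.001,0,0],[0.018,-0.001,0,0]]]'

```text
time: 6.53
ee_pos: [0.5183, -0.2264, 0.0599]
orientation: [[-0.119, 0.993, 0.004], [0.993, 0.119, -0.005], [-0.006, 0.003, -1.0]]
force: [3.4, -13.3, -3.0]
width: 0.0348
```

>>> carry_out --series '[[[0,0,0,0],[0,0,0,0]]]'

```text
time: 6.7
ee_pos: [0.5183, -0.2265, 0.0599]
orientation: [[-0.119, 0.993, 0.004], [0.993, 0.119, -0.005], [-0.005, 0.003, -1.0]]
force: [3.0, -11.8, -2.3]
width: 0.035
```

```bash
python3 -c "
from h import *
a=cap('wrist','w3'); cv2.imwrite('pics/w3b.png',cv2.resize(a,(800,600),interpolation=2))
go(.5182,-.2248,.0385,97.)"
```

```text
t 6.75 pos [ 0.5183 -0.2265  0.0598] yaw 96.81 tilt [ 0.004 -0.005 -1.   ] q [-0.41  0.41 -0.22  0.93 -0.    1.04] F [  2.6 -11.7  -2.4] w 0.0346
delta [0.0018 0.     0.0213] turn -0.2
```

View pics/w3b.png

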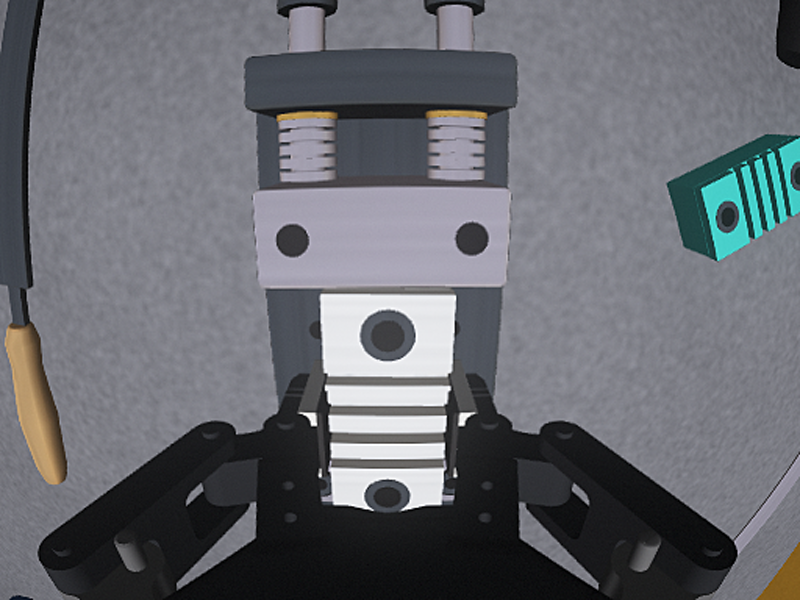

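The bar holds the jaw about 16–17 mm back (12 N) and is square to it. I'll add 2.5 mm for clearance at the stop, then lower it.

>>> carry_out --series '[[[0.0025,0,0,0],[0.0025,0,0,0],[0.0025,0,0.004,0],[0.0025,0,0.008,0],[0.0025,0,0.01,0]]]'

```text
time: 7.17
ee_pos: [0.5182, -0.2245, 0.0501]
orientation: [[-0.118, 0.993, 0.004], [0.993, 0.118, -0.006], [-0.006, 0.004, -1.0]]
force: [2.0, -11.8, 3.2]
width: 0.0343
```

>>> carry_out --series '[[[0,0,0.003,0],[0,0,0.006,0],[0,0,0.008,0],[0,0,0.008,0],[0,0,0.008,0]]]'

```text
time: 7.58
ee_pos: [0.5181, -0.2245, 0.042]
orientation: [[-0.118, 0.993, 0.004], [0.993, 0.118, -0.006], [-0.006, 0.004, -1.0]]
force: [2.5, -12.3, -1.6]
width: 0.0346
```

```bash
python3 -c "
from h import *
go(.5182,-.2248,.0385,97.)"
```

```text
t 7.5833 pos [ 0.5181 -0.2245  0.042 ] yaw 96.79 tilt [ 0.004 -0.006 -1.   ] q [-0.41  0.43 -0.25  0.89 -0.    1.05] F [  2.5 -12.3  -1.6] w 0.0346
delta [-0.0003  0.      0.0035] turn -0.2
```

>>> carry_out --series '[[[0,0,0.002,0],[0,0,0.003,0],[0,0,0.004,0],[0,0,0.0045,0],[0,0,0.0045,0]]]'

```text
time: 8.0
ee_pos: [0.5183, -0.2245, 0.0379]
orientation: [[-0.118, 0.993, 0.005], [0.993, 0.118, -0.006], [-0.006, 0.004, -1.0]]
force: [1.9, -13.5, 2.2]
width: 0.0345
```

>>> carry_out --series '[[[0,0,0.001,0],[-0.002,0,0.001,0],[-0.004,0,0.001,0],[-0.005,0,0.001,0],[-0.005,0,0.001,0]]]'

```text
time: 8.42
ee_pos: [0.5187, -0.2281, 0.0375]
orientation: [[-0.119, 0.993, 0.005], [0.993, 0.119, -0.003], [-0.003, 0.005, -1.0]]
force: [-0.1, -4.8, 12.7]
width: 0.035
```

```bash
python3 -c "
from h import *
go(.5182,-.2248,.0385,97.)"
```

```text
t 8.4167 pos [ 0.5187 -0.2281  0.0375] yaw 96.84 tilt [ 0.005 -0.003 -1.   ] q [-0.41  0.44 -0.25  0.88 -0.    1.04] F [-0.1 -4.8 12.7] w 0.035
delta [ 0.0033 -0.0001 -0.001 ] turn -0.2
```

It's seated on the rails (12.7 N up) and the stop is taking up the spring load. Releasing.

>>> carry_out --series '[[[0,0,0,0],[0,0,0,0],[0,0,0,0],[0,0,0,0],[0,0,0,0]]]' --claw -0.4

```text
time: 8.83
ee_pos: [0.5165, -0.2264, 0.0347]
orientation: [[-0.119, 0.993, -0.0], [0.993, 0.119, 0.0], [0.0, -0.0, -1.0]]
force: [-0.2, 0.0, 1.0]
width: 0.0597
```

>>> carry_out --series '[[[0,0,-0.02,0],[0,0,-0.05,0],[0,0,-0.08,0],[0,0,-0.11,0],[0,0,-0.12,0]]]'

```text
time: 9.25
ee_pos: [0.5181, -0.2272, 0.1589]
orientation: [[-0.119, 0.993, 0.004], [0.993, 0.119, -0.002], [-0.002, 0.004, -1.0]]
force: [-0.1, -0.3, -0.8]
width: 0.0596
```

```bash
python3 -c "
from h import *
a=cap('wrist','w4'); cv2.imwrite('pics/w4b.png',cv2.resize(a,(800,600),interpolation=2))
go(.5182,-.2248,.15,97.)"
```

```text
t 9.3 pos [ 0.5185 -0.2273  0.1591] yaw 96.85 tilt [ 0.005 -0.002 -1.   ] q [-0.41  0.34 -0.06  1.17  0.    1.04] F [ 0.9 -0.3  1.4] w 0.0599
delta [ 0.0026 -0.      0.0091] turn -0.2
```

View pics/w4b.png

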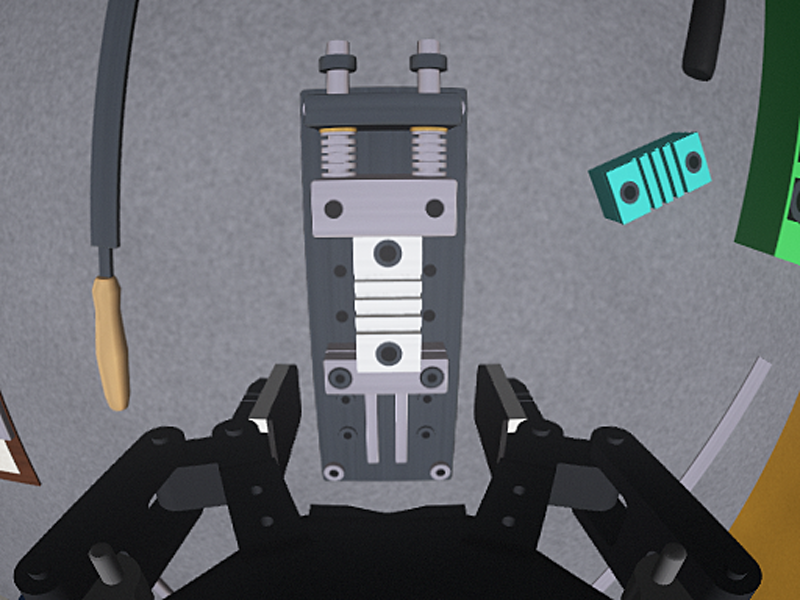

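The bar lies between stop and jaw, with holes at (388,253) and (389,353), the jaw's front edge at row ~236, and the stop edge at about rows 358–372. I'll check it numerically.

```bash
python3 -c "
from h import *
W=lambda x,y,z:world('w4',(x+.5)*.64-.5,(y+.5)*.64-.5,z,True)
ax=np.array([-.1278,.9918,0]);n=np.array([.9918,.1278,0])
P=lambda p:np.round([(p-[.5214,-.2486,0])@ax*1e3,(p-[.5214,-.2486,0])@n*1e3],1)
print('jaw edge',P(W(312,236,.081)),P(W(456,236,.081)),'holes',P(W(388,253,.064)),P(W(389,353,.064)),'bar rear corners',P(W(357,372,.064)),P(W(422,372,.064)),'screws',P(W(333,472,.02)),P(W(441,472,.02)))
print('stop top edge',P(W(325,359,.048)),P(W(447,359,.048)))
"
```

```text
jaw edge [ 59.1 -35.8] [58.4 33.8] holes [46.5  0.9] [-10.4   1.1] bar rear corners [-22.2 -17.2] [-22.6  19.8] screws [-131.7  -42.3] [-132.5   40.4]
stop top edge [-21.6 -37.5] [-22.2  36.1]
```

```bash
python3 -c "
from station import manip
print(manip.sign_off(), manip.state()['time'])"
```

```text
the job is handed in; nothing more can be done
the job is handed in; nothing more can be done
```

I loaded the short bar into the fixture, teeth up, and handed the job in at about 9.3 s of the 35 s allowed; no verdict was reported. The gap from the stop to the resting jaw measured 66 mm, which is the setting for the 80 mm bar.

I pressed the jaw back about 18 mm with the bar's end, lowered the bar onto the rails and eased it against the stop. I then let go and lifted the gripper clear.

Last wrist picture, in the fixture's axes:

| Check | Measured | Wanted |
|---|---|---|
| Jaw travel | about 13.8 mm | 11–17 mm |
| Bar centre from the stop face | about 39–40 mm | 37–43 mm |
| Bar off the centre line | about 1 mm | within 8 mm |
| Bar square to the fixture | under about 0.01 rad | below 0.06 rad |

- **Height and level:** I did not measure these after release. Before letting go, the bar was pressed onto the rails at 12.7 N at the expected height, and it looks flat in the picture.
- **Other objects:** I touched nothing but the short bar and the jaw, and none of the checks failed or disagreed. I took no final picture of the other two bars or the bystanders outside the wrist camera's view.

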